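# Restock the light-tight bottle carrier and square up its tiles

## Robot

A 6-joint arm with a two-finger parallel gripper is mounted at the origin on the work surface. World frame = base frame: x ahead of the robot, y to its left, z up, the work surface at z = 0. Lengths are in mm, angles in rad, forces in N, time in s.
With the tool pointing down it reaches from about 350 to 775 mm from the base axis. Payload 7.3 kg.
Tool frame: the origin (TCP) lies at the very end of the fingers, on their centre line; the grasp point (between the pads) lies bot.grasp_offset behind it (bot.grasp_offset is the distance from the TCP to the grasp point, in mm); z points along the fingers, y is the line along which they close (so a half turn about z gives the same grasp; the last joint's range is limited). The gripper opens to 92 mm and grips with 3 to 60 N. Pads are 19 mm wide; open, the fingers measure 130 mm over their backs; the gripper's body (75 mm by 190 mm) begins 47 mm behind the grasp point.
Start: joints at [-0.146, 0.342, 1.524, -0, 1.275, -0.146], TCP at [525.019, 0.019, 226.741] pointing down, gripper open.
Joint ranges: [-2.53, 2.53], [-0.77, 2.02], [0.04, 2.7], [-1, 4.14], [0.28, 2.66], [-3.11, 3.11]. Speed limits (rad/s): [2.57, 2.57, 3.14, 3.14, 3.14, 3.14].

## Interface

Orientations are given as [roll, pitch, yaw] about the fixed x, y, z axes, in that order (R = Rz(yaw) Ry(pitch) Rx(roll)).
In Python, from plant import bot gives the robot as it stands. The module is installed in compiled form; this text tells all that it offers.
- The arm moves only by the shell command python3 -m handwheel 'ROWS'. ROWS is JSON, a list of rows, each an object of numbers: "claw": the finger opening in mm, from 0 to 91.8; "dx", "dy", "dz": the shift along the tool's x, y, z in mm; "rx", "ry", "rz": the turn, a rotation vector about the tool's x, y, z in rad. A call has 1 to 10 rows; each row shifts and turns the commanded pose from where the row before left it, along the tool's axes as they then stand; what a row does not reach is not made up. A row lasts 1/10 s, in which the tool goes at most 50 mm and 8.59 degrees, less where a joint would pass 70% of its speed; a pose out of reach is approached as far as the arm can. A call is refused whole if a number of a shift passes 50 or a number of a turn 0.15, either way. A call with a gripper value outside its range is refused whole. The fingers move at their own pace and stop on an object; the grip force is fixed at half the most. Time passes only in rows, so rows that do not move let the fingers close. It gives the time, the measured TCP pose, the force and the opening at its end, in the units of the state.
- bot.get_obs(): the state, without advancing time (a new reading comes with each control period).
- bot.capture(name): name is "scene" or "side" or "wrist"; returns a dict with "frame" (400x640x3 uint8, red, green, blue), "camera_matrix" (3x3 intrinsics, pixels), "k1" (the pictures are not rectified: a ray, as slopes to the right and down, at radius r is drawn at 1 + k1 r^2 times it, then the intrinsics apply), "view" (4x4, takes a point from world to camera coordinates); the wrist camera has in their place "mount" (4x4, takes a point from camera to tool coordinates, whose origin is the TCP and whose axes are the flange's). Camera axes: x right, y down, z forward; pixel columns grow to the right and rows downward; lengths in mm; the calibration is good to about 2 mm. A picture is of the moment at which its call begins: read the wrist's pose just before it. There is no depth.
- bot.close_job(): hands the job in, once; it reports no verdict.
The state is a dict: "time": time; "joint_positions": joint angles; "dq": joint speeds; "tau": joint torques, N m; "tool_pos": TCP position; "tcp_rot": TCP orientation; "contact_force": force on the tool from outside, world axes, zero at the start; "moment": the same for the moment, N m; "grip_width": finger opening in mm.
Only numpy, scipy, OpenCV 4.12 (cv2) and the standard library are available. Lean on these libraries where they do the work, as an engineer would, in place of code of your own. Each camera call takes 0.05 s, during which the arm holds its last target. There are 200 camera calls.

## Task

Get the blue kit carrier ready for the next lesson: two of its six flap-covered wells are empty, so feel through the flaps to find them, and lower the two amber bottles from the desk upright to the bottom of the empty wells without dropping them. Also push the bookend of the carrier's tile bay in until the four leaning spotting tiles stand upright and tight against the bottle bay. Leave the other things on the desk where they are.

Things in the scene. Friction and masses are not known exactly. Their poses are not given: they have to be found in the camera images.
- carrier: Blue kit carrier, fixed to the desk. Origin: centre of the underside of its bottle bay; x, y along its sides, z up. Bottle bay: closed box 196 (x) by 224 (y) by 145 mm high, white cover, six wells in 3 rows along x (64 mm apart) of 2 along y (110 mm apart). Four wells hold a bottle like bottle_a, two are empty; all look the same from outside. The open tile bay adjoins its +y wall.
- cover (a point): Centre of the cover's top face, 145 mm above the desk. Each well's mouth, 57 (x) by 106 mm (y, with room for fingers at both ends), is shut by two light grey sprung flaps that hinge on its -x and +x edges, meet on its middle line (along y) and swing DOWN into the well. They give way at 1 to 3 N and shut again by themselves; open, they hang down 27 mm.
- tile_bay (a point): Point on the bottle bay's outer +y wall face (carrier y = +112 mm), at the middle of its width, on the tile bay's floor, 6 mm above the desk. The tile bay runs 118 mm outwards (carrier +y) from here between side rails 24 mm above the desk (inner faces 60 mm either side); it is open at its end and top.
- well_1 (a point): Centre of the floor of well 1 (near row, carrier -y side), 139 mm below the cover's top. Full: pushing down through the flaps at the centre meets the bottle's cap 29 mm below the cover's top. Empty: nothing down to the floor. The well is 60 (x) by 106 mm (y) inside, narrowing in y to a 56 mm wide nest from 80 mm above the desk down.
- well_2 (a point): Centre of the floor of well 2 (near row, carrier +y side, next to the tiles), 139 mm below the cover's top. Full: pushing down through the flaps at the centre meets the bottle's cap 29 mm below the cover's top. Empty: nothing down to the floor. The well is 60 (x) by 106 mm (y) inside, narrowing in y to a 56 mm wide nest from 80 mm above the desk down.
- well_3 (a point): Centre of the floor of well 3 (middle row, carrier -y side), 139 mm below the cover's top. Full: pushing down through the flaps at the centre meets the bottle's cap 29 mm below the cover's top. Empty: nothing down to the floor. The well is 60 (x) by 106 mm (y) inside, narrowing in y to a 56 mm wide nest from 80 mm above the desk down.
- well_4 (a point): Centre of the floor of well 4 (middle row, carrier +y side, next to the tiles), 139 mm below the cover's top. Full: pushing down through the flaps at the centre meets the bottle's cap 29 mm below the cover's top. Empty: nothing down to the floor. The well is 60 (x) by 106 mm (y) inside, narrowing in y to a 56 mm wide nest from 80 mm above the desk down.
- well_5 (a point): Centre of the floor of well 5 (far row, carrier -y side), 139 mm below the cover's top. Full: pushing down through the flaps at the centre meets the bottle's cap 29 mm below the cover's top. Empty: nothing down to the floor. The well is 60 (x) by 106 mm (y) inside, narrowing in y to a 56 mm wide nest from 80 mm above the desk down.
- well_6 (a point): Centre of the floor of well 6 (far row, carrier +y side, next to the tiles), 139 mm below the cover's top. Full: pushing down through the flaps at the centre meets the bottle's cap 29 mm below the cover's top. Empty: nothing down to the floor. The well is 60 (x) by 106 mm (y) inside, narrowing in y to a 56 mm wide nest from 80 mm above the desk down.
- bottle_a: Amber glass reagent bottle to be put away, standing on the desk, about 0.14 to 0.26 kg. Body 46 mm diameter up to 67 mm height, then a sloping shoulder up to 79 mm, white screw cap 22 mm diameter from 82 mm to the top at 110 mm; take it by the upper part of the cap from above. Origin: centre of the underside, z up.
- bottle_b: Amber glass reagent bottle to be put away, standing on the desk, about 0.14 to 0.26 kg. Body 46 mm diameter up to 67 mm height, then a sloping shoulder up to 79 mm, white screw cap 22 mm diameter from 82 mm to the top at 110 mm; take it by the upper part of the cap from above. Origin: centre of the underside, z up.
- tile_1: White porcelain spotting tile 1 of 4 (1 next to the bottle bay, 4 next to the bookend), 110 mm (its x) by 9 mm (its y) by 90 mm (its z), 0.19 kg. Origin: middle of its lower edge face; z runs up the tile. At the start it leans about 24 degrees away from the bottle bay, its top towards the bookend.
- tile_2: White porcelain spotting tile 2 of 4 (1 next to the bottle bay, 4 next to the bookend), 110 mm (its x) by 9 mm (its y) by 90 mm (its z), 0.19 kg. Origin: middle of its lower edge face; z runs up the tile. At the start it leans about 24 degrees away from the bottle bay, its top towards the bookend.
- tile_3: White porcelain spotting tile 3 of 4 (1 next to the bottle bay, 4 next to the bookend), 110 mm (its x) by 9 mm (its y) by 90 mm (its z), 0.19 kg. Origin: middle of its lower edge face; z runs up the tile. At the start it leans about 24 degrees away from the bottle bay, its top towards the bookend.
- tile_4: White porcelain spotting tile 4 of 4 (1 next to the bottle bay, 4 next to the bookend), 110 mm (its x) by 9 mm (its y) by 90 mm (its z), 0.19 kg. Origin: middle of its lower edge face; z runs up the tile. At the start it leans about 24 degrees away from the bottle bay, its top towards the bookend.
- bookend (a joint): Travel in m of the aluminium bookend in the tile bay: 0 at the start, grows as it is pushed towards the bottle bay (carrier -y); a stiff slide (about 4 N plus the tiles' weight) that stays where it is left. The four tiles stand upright and tight against the bay wall at about 0.0426.
- bookend_face (a point): Point on the bookend's outer face (the one away from the bottle bay, facing carrier +y), midway along it and 76 mm above the desk. The bookend is an upright plate 112 mm wide (carrier x), 5 mm thick, from 6 to 106 mm above the desk, with a 3 mm thick foot that reaches 28 mm outwards at desk level.
- mortar: White porcelain mortar, 86 mm across, 52 mm high, on the desk. Bystander. Origin: centre of its underside.
- beaker: Glass beaker, 68 mm across, 64 mm high. Bystander. Origin: centre of its underside.
- pestle: White porcelain pestle, 125 mm long, 28 mm thick at its head, lying on the desk. Bystander. Origin: its middle, on the desk.
Things that resemble listed ones, but are neither listed nor needed, are in the scene too. Leave any purple look-alike of the bottle_b alone.

How it is judged (in metres and radians):
At the end, for the whole second after the job is handed in: Each bottle stands released and at rest on a well floor (within 12 mm of its centre, 5 mm of the floor, 0.1 rad of upright); all four tiles rest in their bay, within 0.06 rad of upright, middles at most 40 mm from the bottle bay wall; bookend in by over 39.5 mm (up to 3 mm slack) (((horizontal distance between bottle_a and well_1 below 0.012 m and z of bottle_a in the frame of well_1 between -0.005 and 0.005 m) or (horizontal distance between bottle_a and well_2 below 0.012 m and z of bottle_a in the frame of well_2 between -0.005 and 0.005 m) or (horizontal distance between bottle_a and well_3 below 0.012 m and z of bottle_a in the frame of well_3 between -0.005 and 0.005 m) or (horizontal distance between bottle_a and well_4 below 0.012 m and z of bottle_a in the frame of well_4 between -0.005 and 0.005 m) or (horizontal distance between bottle_a and well_5 below 0.012 m and z of bottle_a in the frame of well_5 between -0.005 and 0.005 m) or (horizontal distance between bottle_a and well_6 below 0.012 m and z of bottle_a in the frame of well_6 between -0.005 and 0.005 m)) and angle between each of bottle_a, bottle_b's own z axis and vertical below 0.1 rad and linear speed of each of bottle_a, bottle_b, tile_1, tile_2, tile_3, tile_4 below 0.02 m/s and contact force between the fingers and bottle_a below 0.1 N and ((horizontal distance between bottle_b and well_1 below 0.012 m and z of bottle_b in the frame of well_1 between -0.005 and 0.005 m) or (horizontal distance between bottle_b and well_2 below 0.012 m and z of bottle_b in the frame of well_2 between -0.005 and 0.005 m) or (horizontal distance between bottle_b and well_3 below 0.012 m and z of bottle_b in the frame of well_3 between -0.005 and 0.005 m) or (horizontal distance between bottle_b and well_4 below 0.012 m and z of bottle_b in the frame of well_4 between -0.005 and 0.005 m) or (horizontal distance between bottle_b and well_5 below 0.012 m and z of bottle_b in the frame of well_5 between -0.005 and 0.005 m) or (horizontal distance between bottle_b and well_6 below 0.012 m and z of bottle_b in the frame of well_6 between -0.005 and 0.005 m)) and contact force between the fingers and bottle_b below 0.1 N and angle between each of tile_1, tile_2, tile_3, tile_4's own z axis and vertical below 0.06 rad and z of each of tile_1, tile_2, tile_3, tile_4 in the frame of carrier below 0.011 m and y of tile_1 in the frame of carrier between 0.112 and 0.152 m and y of tile_2 in the frame of carrier between 0.112 and 0.152 m and y of tile_3 in the frame of carrier between 0.112 and 0.152 m and y of tile_4 in the frame of carrier between 0.112 and 0.152 m and value of joint bookend above 0.0395 m); the robot touches nothing.
It fails at once if bottle_a is dropped (faster than 0.6 m/s, a fall of about 2 cm, while not held) (linear speed of bottle_a above 0.6 m/s and contact force between the fingers and bottle_a below 0.05 N).
It fails at once if bottle_b is dropped (faster than 0.6 m/s, a fall of about 2 cm, while not held) (linear speed of bottle_b above 0.6 m/s and contact force between the fingers and bottle_b below 0.05 N).
It fails at once if the mortar, beaker or pestle is moved more than 20 mm from its place (distance of any of mortar, beaker, pestle from where it was at the start of the episode above 0.02 m).
It also fails if it takes over 72 s, if anything falls off the work surface, if the arm or the gripper's body presses on something with over 40 N, if the wrist force passes 120 N, or if a joint passes its speed limit or range.

## Working session

There is one attempt and no reset: what is moved stays moved. The work goes in short steps, Python scripts to look and compute and a shell command to move; the robot and the scene stay as the last step left them, time stands still between calls to the robot, and variables do not carry over. Pictures are saved under pics/ and viewed, on a budget of 10 in all, crops included, one or two more only if the job needs it, and the job is handed in when it is done.

```bash
ls; mkdir -p pics
cat > h.py <<'E'
import numpy as np, cv2
from plant import bot
from scipy.spatial.transform import Rotation as R
def save(name,cam):
    o=bot.get_obs(); c=bot.capture(cam); cv2.imwrite(f'pics/{name}.png',c['frame'][:,:,::-1])
    d={k:np.asarray(v) for k,v in c.items()}
    if cam=='wrist':
        T=np.eye(4);T[:3,:3]=R.from_euler('xyz',o['tcp_rot']).as_matrix();T[:3,3]=o['tool_pos']
        d['view']=np.linalg.inv(T@d['mount'])
    np.savez(f'pics/{name}.npz',**d); return d
def load(name): return dict(np.load(f'pics/{name}.npz'))
def ray(d,uv):
    K=d['camera_matrix'];k=float(d['k1'])
    p=cv2.undistortPoints(np.array([[uv]],float),K,np.array([k,0,0,0.]))[0,0]
    C=np.linalg.inv(d['view']); return C[:3,3],C[:3,:3]@np.array([p[0],p[1],1.])
def onz(d,uv,z):
    o,r=ray(d,uv); return o+r*(z-o[2])/r[2]
def proj(d,P):
    P=np.atleast_2d(np.array(P,float)); q=P@d['view'][:3,:3].T+d['view'][:3,3]
    return cv2.projectPoints(q,np.zeros(3),np.zeros(3),d['camera_matrix'],np.array([float(d['k1']),0,0,0.]))[0][:,0]
def tri(views):
    A=np.zeros((3,3));b=np.zeros(3)
    for d,uv in views:
        o,r=ray(d,uv);r=r/np.linalg.norm(r);M=np.eye(3)-np.outer(r,r);A+=M;b+=M@o
    return np.linalg.solve(A,b)
E
python3 - <<'E'
from h import *
for n in('scene','side'):
    d=save(n+'0',n); print(n,np.linalg.inv(d['view'])[:3].round(2).tolist(),d['camera_matrix'].tolist(),d['k1'])
d=save('wrist0','wrist');print(d['mount'].round(3).tolist())
o=bot.get_obs();print(o['tcp_rot'],o['contact_force'],bot.grasp_offset)
E
```

```text
pics
scene [[-0.58, 0.77, -0.26, 850.93], [0.81, 0.55, -0.19, 213.45], [-0.0, -0.32, -0.95, 1236.44]] [[399.8152797484295, 0.0, 317.0198031191787], [0.0, 399.8152797484295, 202.40647696737398], [0.0, 0.0, 1.0]] -0.01736272197053536
side [[-0.42, 0.87, -0.27, 868.66], [0.91, 0.4, -0.12, 150.07], [0.01, -0.29, -0.96, 1201.95]] [[438.4047735923072, 0.0, 319.79621510865996], [0.0, 438.4047735923072, 207.24597191026155], [0.0, 0.0, 1.0]] -0.030080177760912895
[[-0.0, -0.953, -0.304, 82.902], [1.0, -0.001, 0.0, 0.217], [-0.0, -0.304, 0.953, -158.5], [0.0, 0.0, 0.0, 1.0]]
[-3.14044588e+00 -1.55105958e-04  1.57076173e+00] [0.27296273 0.10528444 0.85742274] 18.8
```

View pics/scene0.png

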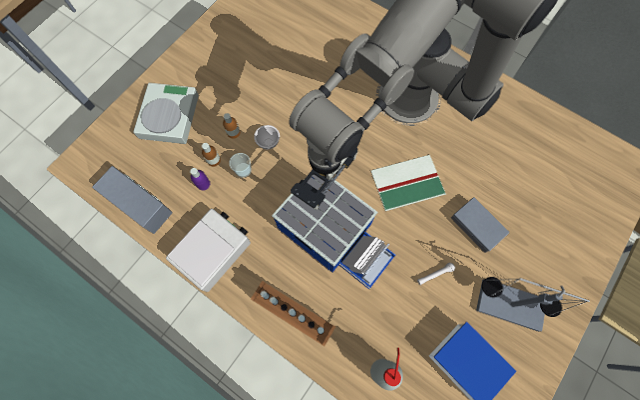

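View pics/side0.png

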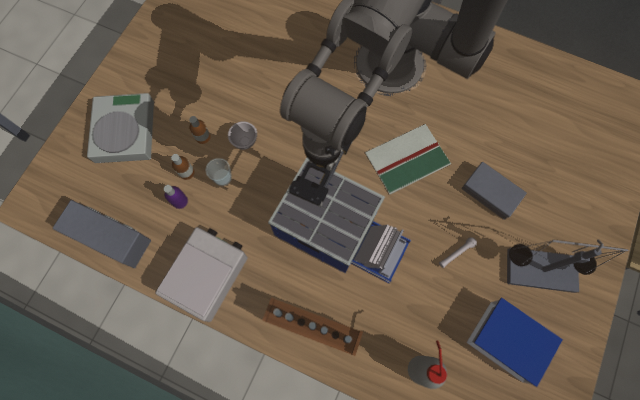

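The desk holds a carrier with its top at about scene (325,220) and tiles at (368,255). There are bottles at scene (231,125), (210,153) and (200,179), the last one purple, plus the mortar at (267,137), the beaker at (240,165) and the pestle at (437,273). I'll enlarge the bottles and carrier to confirm.

Run:
```python
import cv2,numpy as np
a=cv2.imread('pics/scene0.png');b=cv2.imread('pics/side0.png')
def c(i,x,y,w,h,s):return cv2.resize(i[y:y+h,x:x+w],None,fx=s,fy=s,interpolation=cv2.INTER_CUBIC)
l=np.vstack([c(a,180,100,110,100,3),c(b,150,105,110,100,3)])
r=np.vstack([c(a,262,170,150,120,3)[:300],c(b,262,160,150,120,3)[:300]])
cv2.imwrite('pics/crop1.png',np.hstack([l,r])); print(np.hstack([l,r]).shape)
```

```text
(600, 780, 3)
```

View pics/crop1.png

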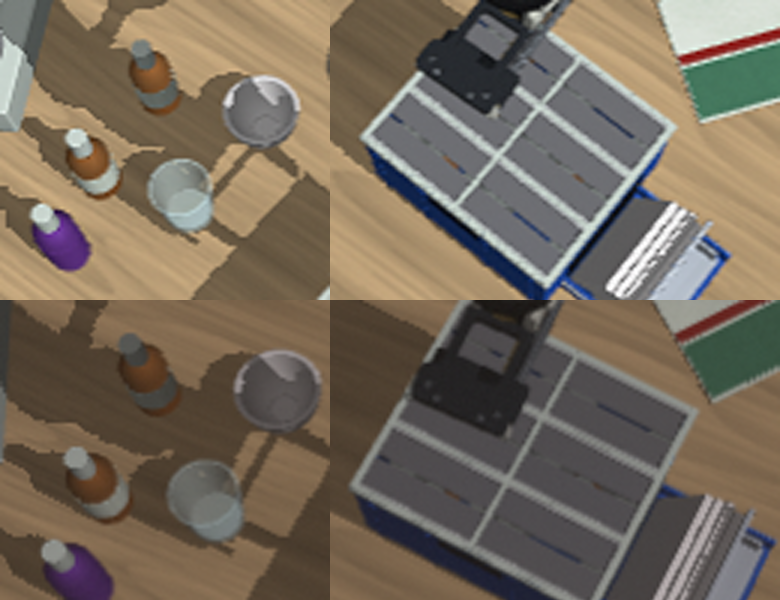

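Two bottles are amber, at scene (231,125) and (210,153), each with a label and a grey-white cap. The one at (200,179) is purple, so I leave it alone. Cover corners, scene: right (378,212), bottom (335,264), left (273,215). Side: right (384,197), left (270,222).

Run:
```python
from h import *
s=load('scene0');t=load('side0')
P={}
for k,uv in dict(Rt=(377.7,212.3),Bt=(334.7,264.3),Lt=(272.7,215)).items(): P[k]=onz(s,uv,145); print('scene',k,P[k].round(1))
for k,uv in dict(Rt=(384.3,196.7),Lt=(269.7,221.7)).items(): print('side',k,onz(t,uv,145).round(1))
print(np.linalg.norm(P['Rt']-P['Bt']),np.linalg.norm(P['Lt']-P['Bt']))
for a,b in(((226.3,115.3),(193.3,119.7)),((205.3,146),(175,157.7))): print('cap',onz(s,a,110).round(1),onz(t,b,110).round(1))
# bottle bodies: amber mask
for n,d in(('scene0',s),('side0',t)):
    im=cv2.imread(f'pics/{n}.png');h=cv2.cvtColor(im,cv2.COLOR_BGR2HSV)
    # tile white & base blobs skipped; circles
for k,uv in dict(mortar=(267,137),beaker=(240,165)).items(): print(k,onz(s,uv,40).round())
```

```text
scene Rt [478.3 156.4 145. ]
scene Bt [672.1 141.9 145. ]
scene Lt [659.7 -82.2 145. ]
side Rt [475.4 156.4 145. ]
side Lt [656.8 -78.5 145. ]
194.29462622116299 224.50851847866892
cap [ 476.3 -417.7  110. ] [ 476.4 -411.5  110. ]
cap [ 598.6 -400.9  110. ] [ 597.2 -399.4  110. ]
mortar [ 437. -293.   40.]
beaker [ 569. -302.   40.]
```

```bash
python3 -m handwheel '[{"dz":-50,"dy":40,"claw":0},{"dz":-50},{"dz":-50},{"dz":-20},{}]'
python3 - <<'E'
from h import *
for k in range(2):
    d=save('wrist1','wrist')
o=bot.get_obs();print(o['tool_pos'],o['tcp_rot'])
u=load('side0')
save('scene1','scene')
E
```

```text
[5.24837100e+02 4.99771741e-02 2.26428442e+02] [-3.14096113e+00 -1.09659973e-04  1.57079043e+00]invalid input at $[0]: expected keys claw, dx, dy, dz, rx, ry, rz
```

View pics/wrist1.png

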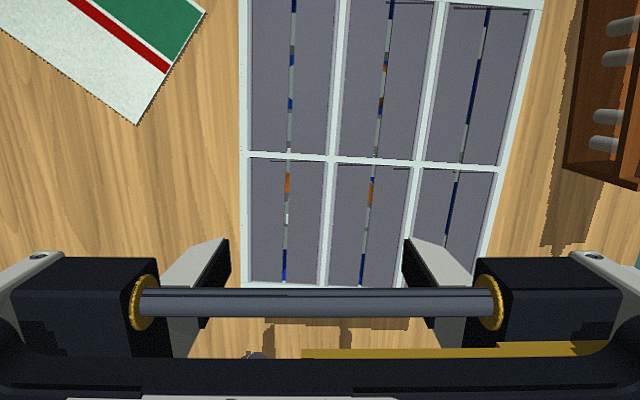

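The wrist view shows the cover, with rib crossings at about (331,158) and (416,163). Every row must carry all its keys. I'll fit the rib crossings numerically.

Run:
```python
from h import *
d=load('wrist1');im=cv2.imread('pics/wrist1.png')
h=cv2.cvtColor(im,cv2.COLOR_BGR2HSV)
m=((h[...,2]>190)&(h[...,1]<30))
def run(v,lo):
    out=[];i=0
    while i<len(v):
        if v[i]:
            j=i
            while j<len(v) and v[j]:j+=1
            out.append((i+lo,j-1+lo));i=j
        else:i+=1
    return out
for r in(30,60,90,120,145,180,200,220): print('row',r,run(m[r,235:560],235))
for c in(260,275,310,350,370,400,430,440,470,490): print('col',c,run(m[0:300,c],0))
```

```text
row 30 [(239, 246), (338, 343), (435, 440), (531, 536)]
row 60 [(240, 246), (336, 341), (431, 435), (524, 530)]
row 90 [(239, 246), (334, 339), (426, 431), (518, 524)]
row 120 [(239, 246), (332, 336), (422, 426), (511, 517)]
row 145 [(240, 246), (330, 334), (418, 422), (505, 511)]
row 180 [(240, 246), (327, 331), (412, 417), (497, 503)]
row 200 [(240, 246), (326, 330), (410, 414), (492, 498)]
row 220 [(240, 247), (286, 287), (324, 328), (407, 410), (488, 492)]
col 260 [(151, 156), (282, 287)]
col 275 [(152, 157), (283, 287)]
col 310 [(154, 159), (285, 287)]
col 350 [(157, 162)]
col 370 [(158, 163)]
col 400 [(160, 165), (259, 286)]
col 430 [(64, 100), (161, 167), (269, 269)]
col 440 [(0, 34), (162, 167), (284, 284)]
col 470 [(0, 2), (165, 169), (285, 285)]
col 490 [(0, 4), (166, 170), (208, 208), (210, 234)]
```

Run:
```python
from h import *
d=load('wrist1')
rows=[30,60,90,120,145,180,200]
L={'xm32':[340.5,338.5,336.5,334,332,329,328],'xp32':[437.5,433,428.5,424,420,414.5,412],'xm98':[239]*7,'xp98':[536.5,530.5,524.5,517.5,511.5,503.5,498.5]}
c=None
for k,v in L.items():
    p=np.array([onz(d,(u,r),145)[:2] for u,r in zip(v,rows)]); f=np.polyfit(p[:,1],p[:,0],1); print(k,'x at y=38:',np.polyval(f,38).round(1),'slope',f[0].round(4),'y',p[[0,-1],1].round())
p=np.array([onz(d,uv,145)[:2] for uv in [(260,153.5),(275,154.5),(310,156.5),(350,159.5),(370,160.5),(400,162.5),(430,164),(470,167),(490,168)]])
f=np.polyfit(p[:,0],p[:,1],1);print('yrib',np.polyval(f,567.5),f[0])
p=np.array([onz(d,uv,145)[:2] for uv in [(260,287.5),(275,287.5),(310,288),(440,285),(470,285.5)]]);print(p.round(1))
```

```text
xm32 x at y=38: 536.2 slope 0.0621 y [123.   4.]
xp32 x at y=38: 600.4 slope 0.0605 y [123.   4.]
xm98 x at y=38: 468.5 slope 0.0684 y [123.   4.]
xp98 x at y=38: 667.8 slope 0.0559 y [124.   4.]
yrib 34.909368682348166 -0.06319448898956552
[[478.1 -72.7]
 [490.7 -72.7]
 [520.  -73.1]
 [628.9 -70.6]
 [654.4 -71.2]]
```

Carrier centre is at about (568,35.5), yaw −0.062, with a 199 mm span against 196 and ribs 64.2 mm apart against 64. First probe: well 5 (far row, −y).

```bash
python3 -m handwheel '[{"claw":0,"dx":0,"dy":35,"dz":0,"rx":0,"ry":0,"rz":0.062},{"claw":0,"dx":-17,"dy":35,"dz":0,"rx":0,"ry":0,"rz":0},{"claw":0,"dx":0,"dy":35,"dz":0,"rx":0,"ry":0,"rz":0},{"claw":0,"dx":0,"dy":0,"dz":35,"rx":0,"ry":0,"rz":0},{"claw":0,"dx":0,"dy":0,"dz":35,"rx":0,"ry":0,"rz":0},{"claw":0,"dx":0,"dy":0,"dz":0,"rx":0,"ry":0,"rz":0},{"claw":0,"dx":0,"dy":0,"dz":0,"rx":0,"ry":0,"rz":0}]'; python3 -m handwheel '[{"claw":0,"dx":0,"dy":0,"dz":15,"rx":0,"ry":0,"rz":0},{"claw":0,"dx":0,"dy":0,"dz":15,"rx":0,"ry":0,"rz":0},{"claw":0,"dx":0,"dy":0,"dz":0,"rx":0,"ry":0,"rz":0}]';  python3 -m handwheel '[{"claw":0,"dx":0,"dy":0,"dz":7,"rx":0,"ry":0,"rz":0},{"claw":0,"dx":0,"dy":0,"dz":4,"rx":0,"ry":0,"rz":0},{"claw":0,"dx":0,"dy":0,"dz":0,"rx":0,"ry":0,"rz":0}]'
```

```text
time: 1.0
tool_pos: [628.8, -21.3, 157.0]
tcp_rot: [-3.141, -0.0, 1.509]
contact_force: [0.4, -0.2, 1.3]
grip_width: 40.1
time: 1.3
tool_pos: [631.7, -21.6, 132.3]
tcp_rot: [3.132, 0.001, 1.509]
contact_force: [0.4, -0.6, 1.4]
grip_width: 16.6
time: 1.6
tool_pos: [629.0, -21.3, 116.4]
tcp_rot: [3.141, 0.0, 1.509]
contact_force: [-0.4, -1.0, 1.7]
grip_width: 0.4
```

```bash
python3 -m handwheel '[{"claw":0,"dx":0,"dy":0,"dz":3,"rx":0,"ry":0,"rz":0},{"claw":0,"dx":0,"dy":0,"dz":0,"rx":0,"ry":0,"rz":0}]'; python3 -m handwheel '[{"claw":0,"dx":0,"dy":0,"dz":6,"rx":0,"ry":0,"rz":0},{"claw":0,"dx":0,"dy":0,"dz":0,"rx":0,"ry":0,"rz":0}]'
```

```text
time: 1.8
tool_pos: [630.5, -21.4, 116.4]
tcp_rot: [3.136, 0.0, 1.509]
contact_force: [-2.7, -0.7, 17.8]
grip_width: 0.2
time: 2.0
tool_pos: [633.7, -21.8, 116.4]
tcp_rot: [3.125, 0.001, 1.509]
contact_force: [-6.3, 1.2, 44.7]
grip_width: 0.1
```

Well 5 is full: contact at z=116.4, the cap height. Next is well 6.

```bash
python3 -m handwheel '[{"claw":0,"dx":0,"dy":0,"dz":-47,"rx":0,"ry":0,"rz":0},{"claw":0,"dx":36,"dy":0,"dz":0,"rx":0,"ry":0,"rz":0},{"claw":0,"dx":36,"dy":0,"dz":0,"rx":0,"ry":0,"rz":0},{"claw":0,"dx":37,"dy":0,"dz":0,"rx":0,"ry":0,"rz":0},{"claw":0,"dx":0,"dy":0,"dz":20,"rx":0,"ry":0,"rz":0},{"claw":0,"dx":0,"dy":0,"dz":15,"rx":0,"ry":0,"rz":0},{"claw":0,"dx":0,"dy":0,"dz":8,"rx":0,"ry":0,"rz":0},{"claw":0,"dx":0,"dy":0,"dz":0,"rx":0,"ry":0,"rz":0},{"claw":0,"dx":0,"dy":0,"dz":0,"rx":0,"ry":0,"rz":0}]'
```

```text
time: 2.9
tool_pos: [635.8, 87.2, 111.0]
tcp_rot: [3.141, -0.0, 1.508]
contact_force: [-0.9, -0.0, -0.1]
grip_width: 0.8
```

Well 6 is empty: 5 mm below cap height with no force. I'll go 10 mm deeper to confirm, then probe well 4.

```bash
python3 -m handwheel '[{"claw":0,"dx":0,"dy":0,"dz":12,"rx":0,"ry":0,"rz":0},{"claw":0,"dx":0,"dy":0,"dz":0,"rx":0,"ry":0,"rz":0}]'; python3 -m handwheel '[{"claw":0,"dx":0,"dy":0,"dz":-45,"rx":0,"ry":0,"rz":0},{"claw":0,"dx":0,"dy":0,"dz":-13,"rx":0,"ry":0,"rz":0},{"claw":0,"dx":0,"dy":-32,"dz":0,"rx":0,"ry":0,"rz":0},{"claw":0,"dx":0,"dy":-32,"dz":0,"rx":0,"ry":0,"rz":0},{"claw":0,"dx":0,"dy":0,"dz":20,"rx":0,"ry":0,"rz":0},{"claw":0,"dx":0,"dy":0,"dz":15,"rx":0,"ry":0,"rz":0},{"claw":0,"dx":0,"dy":0,"dz":8,"rx":0,"ry":0,"rz":0},{"claw":0,"dx":0,"dy":0,"dz":0,"rx":0,"ry":0,"rz":0},{"claw":0,"dx":0,"dy":0,"dz":0,"rx":0,"ry":0,"rz":0}]'
```

```text
time: 3.1
tool_pos: [635.0, 87.2, 97.5]
tcp_rot: [-3.14, 0.0, 1.508]
contact_force: [-0.8, -0.7, -0.6]
grip_width: 0.3
time: 4.0
tool_pos: [573.4, 91.5, 116.5]
tcp_rot: [3.136, -0.001, 1.509]
contact_force: [-2.6, 1.1, 14.3]
grip_width: 0.6
```

Well 4 is full. Next, well 2.

```bash
python3 -m handwheel '[{"claw":0,"dx":0,"dy":0,"dz":-43,"rx":0,"ry":0,"rz":0},{"claw":0,"dx":0,"dy":-32,"dz":0,"rx":0,"ry":0,"rz":0},{"claw":0,"dx":0,"dy":-32,"dz":0,"rx":0,"ry":0,"rz":0},{"claw":0,"dx":0,"dy":0,"dz":20,"rx":0,"ry":0,"rz":0},{"claw":0,"dx":0,"dy":0,"dz":15,"rx":0,"ry":0,"rz":0},{"claw":0,"dx":0,"dy":0,"dz":8,"rx":0,"ry":0,"rz":0},{"claw":0,"dx":0,"dy":0,"dz":0,"rx":0,"ry":0,"rz":0},{"claw":0,"dx":0,"dy":0,"dz":0,"rx":0,"ry":0,"rz":0}]'
```

```text
time: 4.8
tool_pos: [508.2, 95.4, 113.9]
tcp_rot: [3.141, 0.0, 1.509]
contact_force: [0.1, -0.3, -0.4]
grip_width: 0.9
```

```bash
python3 -m handwheel '[{"claw":0,"dx":0,"dy":0,"dz":14,"rx":0,"ry":0,"rz":0},{"claw":0,"dx":0,"dy":0,"dz":0,"rx":0,"ry":0,"rz":0}]'
python3 - <<'E'
from h import *
s=load('scene0'); 
for uv in[(387,245),(369,269)]:
    p=onz(s,uv,106)[:2]-[568,35.5];a=-.062;print(p@[np.cos(a),np.sin(a)],p@[-np.sin(a),np.cos(a)])
E
python3 -m handwheel '[{"claw":0,"dx":0,"dy":0,"dz":-45,"rx":0,"ry":0,"rz":0},{"claw":0,"dx":0,"dy":0,"dz":-20,"rx":0,"ry":0,"rz":0},{"claw":0,"dx":40,"dy":25,"dz":0,"rx":0,"ry":0,"rz":0},{"claw":0,"dx":42,"dy":25,"dz":0,"rx":0,"ry":0,"rz":0},{"claw":0,"dx":42,"dy":13,"dz":0,"rx":0,"ry":0,"rz":0},{"claw":0,"dx":42,"dy":0,"dz":0,"rx":0,"ry":0,"rz":0},{"claw":0,"dx":0,"dy":0,"dz":0,"rx":0,"ry":0,"rz":0}]'
python3 -c "
from h import *
save('scene2','scene');c=cv2.imread('pics/scene2.png')[160:310,280:430]
cv2.imwrite('pics/c2.png',cv2.resize(c,None,fx=4,fy=4,interpolation=2))"
```

```text
time: 5.0
tool_pos: [507.5, 95.4, 99.2]
tcp_rot: [-3.14, 0.0, 1.509]
contact_force: [0.3, 0.9, -1.2]
grip_width: 0.3
-47.88142152471049 191.70889837019487
40.17619410150234 193.10849875987483
time: 5.7
tool_pos: [580.8, 262.1, 165.0]
tcp_rot: [3.141, -0.002, 1.513]
contact_force: [0.8, -0.7, -1.2]
grip_width: 0.3
```

View pics/c2.png

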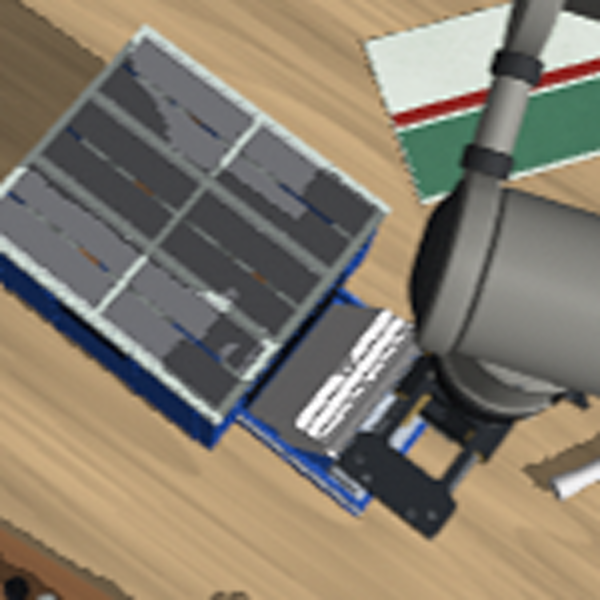

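Wells 2 and 6 are empty. The crop shows the bookend face between the tiles (crop (360,380)) and the gripper (crop (430,430)), at carrier y of about 193, and the gripper is clear of it. Descend and push.

```bash
python3 -m handwheel '[{"claw":0,"dx":0,"dy":0,"dz":30,"rx":0,"ry":0,"rz":0},{"claw":0,"dx":0,"dy":0,"dz":30,"rx":0,"ry":0,"rz":0},{"claw":0,"dx":0,"dy":0,"dz":29,"rx":0,"ry":0,"rz":0},{"claw":0,"dx":-10,"dy":0,"dz":0,"rx":0,"ry":0,"rz":0},{"claw":0,"dx":0,"dy":0,"dz":0,"rx":0,"ry":0,"rz":0}]'; python3 -m handwheel '[{"claw":0,"dx":-8,"dy":0,"dz":0,"rx":0,"ry":0,"rz":0},{"claw":0,"dx":-8,"dy":0,"dz":0,"rx":0,"ry":0,"rz":0},{"claw":0,"dx":0,"dy":0,"dz":0,"rx":0,"ry":0,"rz":0}]'; python3 -m handwheel '[{"claw":0,"dx":-6,"dy":0,"dz":0,"rx":0,"ry":0,"rz":0},{"claw":0,"dx":-6,"dy":0,"dz":0,"rx":0,"ry":0,"rz":0},{"claw":0,"dx":0,"dy":0,"dz":0,"rx":0,"ry":0,"rz":0}]'
```

```text
time: 6.25
tool_pos: [580.6, 245.1, 76.5]
tcp_rot: [-3.141, 0.001, 1.507]
contact_force: [0.2, -0.2, 0.2]
grip_width: 0.6
time: 6.55
tool_pos: [580.4, 230.4, 77.7]
tcp_rot: [3.138, -0.001, 1.508]
contact_force: [0.1, 0.4, -0.7]
grip_width: 0.4
time: 6.85
tool_pos: [578.9, 218.5, 76.2]
tcp_rot: [3.141, 0.0, 1.508]
contact_force: [0.1, 1.1, 0.5]
grip_width: 0.7
```

```bash
python3 -m handwheel '[{"claw":0,"dx":-5,"dy":0,"dz":0,"rx":0,"ry":0,"rz":0}]';python3 -m handwheel '[{"claw":0,"dx":-5,"dy":0,"dz":0,"rx":0,"ry":0,"rz":0}]'; python3 -c "
from h import *
save('scene3','scene');c=cv2.imread('pics/scene3.png')[190:310,310:430]
cv2.imwrite('pics/c3.png',cv2.resize(c,None,fx=5,fy=5,interpolation=2))"
```

```text
time: 6.95
tool_pos: [578.5, 214.6, 75.9]
tcp_rot: [3.141, -0.001, 1.509]
contact_force: [0.5, 3.9, 2.3]
grip_width: 0.1
time: 7.05
tool_pos: [578.1, 209.2, 75.8]
tcp_rot: [3.141, -0.0, 1.509]
contact_force: [0.9, 2.9, 2.4]
grip_width: 0.6
```

View pics/c3.png

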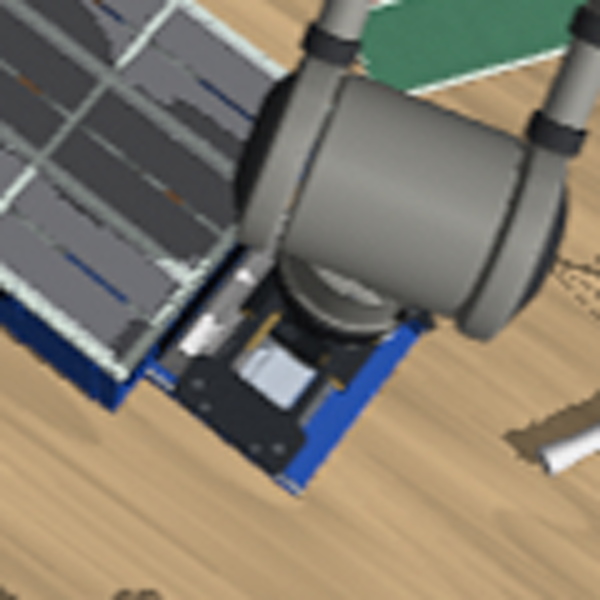

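The crop shows the bookend (crop (300,380)) moving with the fingers, and the white tile tops (crop (215,320)) approaching the bay. Continue until the force rises.

```bash
for i in 1 ; do python3 -m handwheel '[{"claw":0,"dx":-5,"dy":0,"dz":0,"rx":0,"ry":0,"rz":0},{"claw":0,"dx":0,"dy":0,"dz":0,"rx":0,"ry":0,"rz":0}]'; python3 -m handwheel '[{"claw":0,"dx":-3,"dy":0,"dz":0,"rx":0,"ry":0,"rz":0}]';  python3 -m handwheel '[{"claw":0,"dx":-2,"dy":0,"dz":0,"rx":0,"ry":0,"rz":0}]'; python3 -m handwheel '[{"claw":0,"dx":-2,"dy":0,"dz":0,"rx":0,"ry":0,"rz":0},{"claw":0,"dx":0,"dy":0,"dz":0,"rx":0,"ry":0,"rz":0}]'; done | grep -E 'pos|force'
```

```text
tool_pos: [577.5, 203.5, 75.5]
contact_force: [-0.6, 1.5, 0.6]
tool_pos: [577.4, 201.6, 75.5]
contact_force: [2.7, 5.7, 0.3]
tool_pos: [577.3, 200.0, 75.5]
contact_force: [1.9, 8.4, -0.2]
tool_pos: [577.1, 198.0, 75.5]
contact_force: [1.8, 6.9, -0.1]
```

```bash
for i in 1 ; do python3 -m handwheel '[{"claw":0,"dx":-2,"dy":0,"dz":0,"rx":0,"ry":0,"rz":0},{"claw":0,"dx":0,"dy":0,"dz":0,"rx":0,"ry":0,"rz":0}]'; python3 -m handwheel '[{"claw":0,"dx":-2,"dy":0,"dz":0,"rx":0,"ry":0,"rz":0},{"claw":0,"dx":0,"dy":0,"dz":0,"rx":0,"ry":0,"rz":0}]'; done | grep -E 'pos|force'
```

```text
tool_pos: [577.2, 198.0, 75.6]
contact_force: [2.0, 14.8, -0.8]
tool_pos: [577.2, 198.0, 75.6]
contact_force: [3.5, 21.9, -2.5]
```

The bookend stopped hard at carrier y of about 153 (predicted 153) at 22 N, so the tiles are tight. Retreat, rise, and turn so the fingers close along the carrier's y.

```bash
python3 -m handwheel '[{"claw":0,"dx":15,"dy":0,"dz":0,"rx":0,"ry":0,"rz":0},{"claw":0,"dx":25,"dy":0,"dz":0,"rx":0,"ry":0,"rz":0},{"claw":0,"dx":0,"dy":0,"dz":-50,"rx":0,"ry":0,"rz":0},{"claw":0,"dx":0,"dy":0,"dz":-50,"rx":0,"ry":0,"rz":0},{"claw":0,"dx":0,"dy":0,"dz":-50,"rx":0,"ry":0,"rz":0},{"claw":50,"dx":-40,"dy":0,"dz":-30,"rx":0,"ry":0,"rz":0},{"claw":50,"dx":-40,"dy":0,"dz":0,"rx":0,"ry":0,"rz":0}]';python3 -m handwheel '[{"claw":50,"dx":0,"dy":0,"dz":0,"rx":0,"ry":0,"rz":0.143},{"claw":50,"dx":0,"dy":0,"dz":0,"rx":0,"ry":0,"rz":0.143},{"claw":50,"dx":0,"dy":0,"dz":0,"rx":0,"ry":0,"rz":0.143},{"claw":50,"dx":0,"dy":0,"dz":0,"rx":0,"ry":0,"rz":0.143},{"claw":50,"dx":0,"dy":0,"dz":0,"rx":0,"ry":0,"rz":0.143},{"claw":50,"dx":0,"dy":0,"dz":0,"rx":0,"ry":0,"rz":0.143},{"claw":50,"dx":0,"dy":0,"dz":0,"rx":0,"ry":0,"rz":0.143},{"claw":50,"dx":0,"dy":0,"dz":0,"rx":0,"ry":0,"rz":0.143},{"claw":50,"dx":0,"dy":0,"dz":0,"rx":0,"ry":0,"rz":0.143},{"claw":50,"dx":0,"dy":0,"dz":0,"rx":0,"ry":0,"rz":0.143}]'; python3 -m handwheel '[{"claw":50,"dx":0,"dy":0,"dz":0,"rx":0,"ry":0,"rz":0.143},{"claw":50,"dx":0,"dy":0,"dz":0,"rx":0,"ry":0,"rz":0}]'
```

```text
time: 8.8
tool_pos: [575.9, 153.0, 260.6]
tcp_rot: [3.133, -0.0, 1.511]
contact_force: [1.1, -1.1, -1.0]
grip_width: 12.0
time: 9.8
tool_pos: [573.9, 152.7, 255.0]
tcp_rot: [3.14, 0.002, 0.072]
contact_force: [0.1, 0.2, -0.3]
grip_width: 50.0
time: 10.0
tool_pos: [574.0, 152.8, 255.1]
tcp_rot: [3.14, 0.002, -0.066]
contact_force: [0.0, -0.8, -0.4]
grip_width: 49.9
```

```bash
python3 -m handwheel '[{"claw":50,"dx":-4,"dy":47,"dz":0,"rx":0,"ry":0,"rz":0},{"claw":50,"dx":-4,"dy":47,"dz":0,"rx":0,"ry":0,"rz":0},{"claw":50,"dx":-4,"dy":47,"dz":0,"rx":0,"ry":0,"rz":0},{"claw":50,"dx":-4,"dy":47,"dz":0,"rx":0,"ry":0,"rz":0},{"claw":50,"dx":-4,"dy":47,"dz":0,"rx":0,"ry":0,"rz":0},{"claw":50,"dx":-4,"dy":47,"dz":0,"rx":0,"ry":0,"rz":0},{"claw":50,"dx":-4,"dy":47,"dz":0,"rx":0,"ry":0,"rz":0},{"claw":50,"dx":-4,"dy":47,"dz":0,"rx":0,"ry":0,"rz":0},{"claw":50,"dx":-4,"dy":47,"dz":0,"rx":0,"ry":0,"rz":0},{"claw":50,"dx":-4,"dy":47,"dz":0,"rx":0,"ry":0,"rz":0}]' ; python3 -m handwheel '[{"claw":50,"dx":-4,"dy":47,"dz":0,"rx":0,"ry":0,"rz":0},{"claw":50,"dx":-4,"dy":47,"dz":0,"rx":0,"ry":0,"rz":0},{"claw":50,"dx":0,"dy":0,"dz":0,"rx":0,"ry":0,"rz":0},{"claw":50,"dx":0,"dy":0,"dz":0,"rx":0,"ry":0,"rz":0}]'
python3 -c "
from h import *
save('wrist2','wrist');save('scene4','scene');save('side4','side')"
```

```text
time: 11.0
tool_pos: [503.3, -314.9, 255.5]
tcp_rot: [-3.141, 0.001, -0.06]
contact_force: [0.2, 0.2, -0.6]
grip_width: 50.4
time: 11.4
tool_pos: [489.4, -407.1, 254.7]
tcp_rot: [-3.14, 0.002, -0.064]
contact_force: [0.5, -0.3, -0.7]
grip_width: 49.7
```

View pics/wrist2.png

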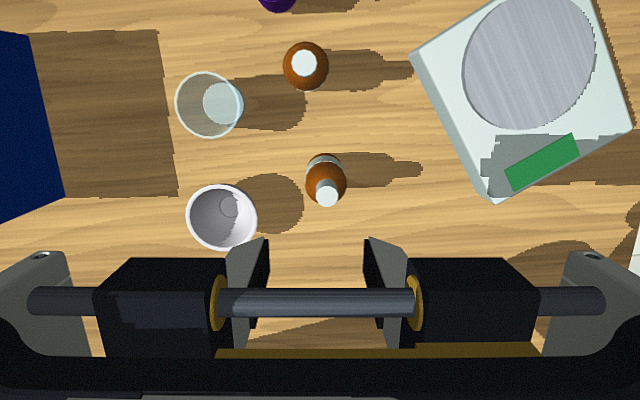

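The wrist view shows both amber bottles, with caps at (304,63) and (327,192). The purple one is at the top edge (278,3). I'll measure the caps and re-check the cover corners in the now-clear scene and side views.

Run:
```python
from h import *
d=load('wrist2');h=cv2.cvtColor(cv2.imread('pics/wrist2.png'),cv2.COLOR_BGR2HSV)
m=((h[...,2]>200)&(h[...,1]<40)).astype(np.uint8)
n,l,st,ce=cv2.connectedComponentsWithStats(m)
for c,a in((304,62),(327,193)) and [((304,62),0),((327,193),0)]:
    k=l[c[1]+0,c[0]]; print(st[k],ce[k].round(1))
    # top disk: use top-of-cap plane with min enclosing circle
    ct=np.argwhere(l==k)[:,::-1].astype(np.float32);cc,r=cv2.minEnclosingCircle(ct);print(cc,r,'centroid z105',onz(d,ce[k],105).round(1),'z110',onz(d,cc,110).round(1))
# bodies by amber mask in scene/side: cap centroid
for nm in('scene4','side4'):
    D=load(nm);im=cv2.imread(f'pics/{nm}.png')
    # cover: white/gray bright polygon
    hh=cv2.cvtColor(im,cv2.COLOR_BGR2HSV);mm=((hh[...,1]<40)).astype(np.uint8)
    mm[:150]=0;mm=cv2.morphologyEx(mm,cv2.MORPH_CLOSE,np.ones((5,5)))
    n,l,st,ce=cv2.connectedComponentsWithStats(mm)
    k=l[220,325] or l[205,325]; ct,_=cv2.findContours((l==k).astype(np.uint8),0,2);ct=max(ct,key=cv2.contourArea)
    ap=cv2.approxPolyDP(ct,6,True)[:,0]; print(nm,st[k]);
    for p in ap: print(p,onz(D,p.astype(float),145).round(1))
    print(proj(D,[[568+.998*x+.0622*y,35.5-.0622*x+.998*y,145] for x,y in((-98,-112),(-98,112),(98,112),(98,-112))]).round(1).tolist())
```

```text
[292  50  25  26 497] [303.6  62.5]
(303.5, 62.5) 12.747649192810059 centroid z105 [ 597.6 -402.8  105. ] z110 [ 597.2 -402.9  110. ]
[316 186  22  21 362] [326.4 196. ]
(326.3500061035156, 195.64999389648438) 10.974847793579102 centroid z105 [ 474.8 -416.   105. ] z110 [ 476.7 -415.9  110. ]
scene4 [ 272  166  111  123 6646]
[316 166] [464.5 -70.8 145. ]
[272 216] [663.2 -82.  145. ]
[369 288] [670.7 253.5 145. ]
[359 273] [653.  209.2 145. ]
[382 244] [548.8 216.4 145. ]
[368 230] [538.  162.6 145. ]
[377 212] [478.7 154.3 145. ]
[[316.4, 165.8], [377.0, 211.4], [334.3, 264.3], [272.8, 214.7]]
side4 [ 268  158  129  125 8356]
[306 158] [462.7 -70.  145. ]
[268 222] [659.2 -82.  145. ]
[273 232] [677.  -59.2 145. ]
[389 282] [670.7 248.8 145. ]
[375 274] [667.1 210.7 145. ]
[396 232] [548.8 217.9 145. ]
[375 218] [537.4 156.6 145. ]
[384 197] [476.4 156.  145. ]
[[305.8, 158.1], [382.9, 196.8], [347.7, 264.2], [268.0, 221.8]]
```

The cover model agrees in both fixed views to about 1 px. The near bottle is at (476.5,−415.5) and the far one at (597.3,−403); the heights and offsets are consistent. Grasp the near bottle.

```bash
python3 -m handwheel '[{"claw":50,"dx":-12,"dy":9,"dz":0,"rx":0,"ry":0,"rz":0},{"claw":50,"dx":0,"dy":0,"dz":45,"rx":0,"ry":0,"rz":0},{"claw":50,"dx":0,"dy":0,"dz":45,"rx":0,"ry":0,"rz":0},{"claw":50,"dx":0,"dy":0,"dz":40,"rx":0,"ry":0,"rz":0},{"claw":50,"dx":0,"dy":0,"dz":0,"rx":0,"ry":0,"rz":0},{"claw":50,"dx":0,"dy":0,"dz":0,"rx":0,"ry":0,"rz":0}]'
python3 - <<'E'
from h import *
d=save('wrist3','wrist');h=cv2.cvtColor(cv2.imread('pics/wrist3.png'),cv2.COLOR_BGR2HSV)
m=((h[...,2]>150)&(h[...,1]<40)).astype(np.uint8)
print(proj(d,[476.5,-415.5,110]), proj(d,[487.5,-415.5,110]),bot.get_obs()['tool_pos'])
cv2.imwrite('pics/c4.png',cv2.resize(cv2.imread('pics/wrist3.png')[100:400,200:450],None,fx=2,fy=2))
E
```

```text
time: 12.15
tool_pos: [478.0, -414.6, 126.8]
tcp_rot: [3.141, -0.0, -0.063]
contact_force: [-0.0, -0.3, 0.6]
grip_width: 49.9
[[318.16719677 243.81704088]] [[316.98508515 226.39588801]] [ 478.66096951 -415.40735343  128.24533056]
```

View pics/c4.png

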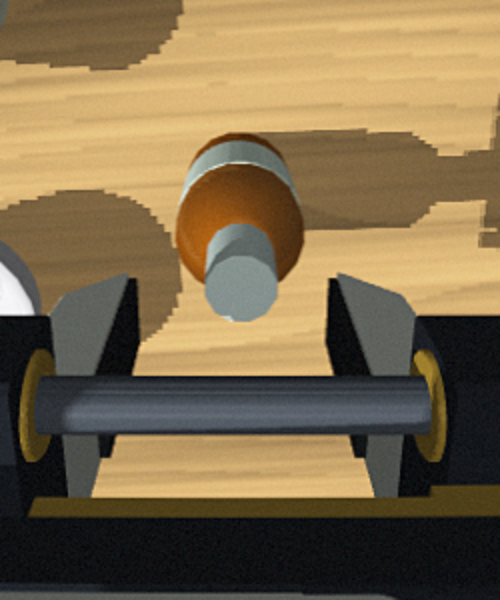

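The cap top is at crop (242,288), which is wrist (321,244) against a predicted (318,244), so it is centred. Descend and grip.

```bash
python3 -m handwheel '[{"claw":50,"dx":-2,"dy":2,"dz":20,"rx":0,"ry":0,"rz":0},{"claw":50,"dx":0,"dy":0,"dz":17,"rx":0,"ry":0,"rz":0},{"claw":50,"dx":0,"dy":0,"dz":6,"rx":0,"ry":0,"rz":0},{"claw":15,"dx":0,"dy":0,"dz":0,"rx":0,"ry":0,"rz":0},{"claw":15,"dx":0,"dy":0,"dz":0,"rx":0,"ry":0,"rz":0},{"claw":15,"dx":0,"dy":0,"dz":0,"rx":0,"ry":0,"rz":0},{"claw":15,"dx":0,"dy":0,"dz":0,"rx":0,"ry":0,"rz":0},{"claw":15,"dx":0,"dy":0,"dz":0,"rx":0,"ry":0,"rz":0}]'; python3 -m handwheel '[{"claw":15,"dx":0,"dy":0,"dz":0,"rx":0,"ry":0,"rz":0},{"claw":15,"dx":0,"dy":0,"dz":0,"rx":0,"ry":0,"rz":0}]'
```

```text
time: 13.0
tool_pos: [476.2, -416.8, 83.7]
tcp_rot: [3.14, -0.001, -0.064]
contact_force: [-0.1, 1.1, 3.9]
grip_width: 21.2
time: 13.2
tool_pos: [476.2, -416.8, 83.7]
tcp_rot: [3.14, -0.001, -0.064]
contact_force: [-0.8, 0.9, 5.2]
grip_width: 21.3
```

```bash
python3 -m handwheel '[{"claw":15,"dx":0,"dy":0,"dz":-10,"rx":0,"ry":0,"rz":0},{"claw":15,"dx":0,"dy":0,"dz":-25,"rx":0,"ry":0,"rz":0},{"claw":15,"dx":0,"dy":0,"dz":-38,"rx":0,"ry":0,"rz":0},{"claw":15,"dx":0,"dy":0,"dz":-38,"rx":0,"ry":0,"rz":0},{"claw":15,"dx":0,"dy":0,"dz":-38,"rx":0,"ry":0,"rz":0},{"claw":15,"dx":0,"dy":0,"dz":-37,"rx":0,"ry":0,"rz":0},{"claw":15,"dx":0,"dy":-20,"dz":0,"rx":0,"ry":0,"rz":0},{"claw":15,"dx":0,"dy":-36,"dz":0,"rx":0,"ry":0,"rz":0},{"claw":15,"dx":0,"dy":-36,"dz":0,"rx":0,"ry":0,"rz":0},{"claw":15,"dx":0,"dy":-36,"dz":0,"rx":0,"ry":0,"rz":0}]'; python3 -m handwheel '[{"claw":15,"dx":0,"dy":-36,"dz":0,"rx":0,"ry":0,"rz":0},{"claw":15,"dx":0,"dy":-36,"dz":0,"rx":0,"ry":0,"rz":0},{"claw":15,"dx":0,"dy":-36,"dz":0,"rx":0,"ry":0,"rz":0},{"claw":15,"dx":0,"dy":-36,"dz":0,"rx":0,"ry":0,"rz":0},{"claw":15,"dx":0,"dy":-36,"dz":0,"rx":0,"ry":0,"rz":0},{"claw":15,"dx":0,"dy":-36,"dz":0,"rx":0,"ry":0,"rz":0},{"claw":15,"dx":0,"dy":-36,"dz":0,"rx":0,"ry":0,"rz":0},{"claw":15,"dx":0,"dy":-36,"dz":0,"rx":0,"ry":0,"rz":0},{"claw":15,"dx":0,"dy":-36,"dz":0,"rx":0,"ry":0,"rz":0},{"claw":15,"dx":0,"dy":-36,"dz":0,"rx":0,"ry":0,"rz":0}]';  python3 -m handwheel '[{"claw":15,"dx":0,"dy":-24,"dz":0,"rx":0,"ry":0,"rz":0},{"claw":15,"dx":0,"dy":0,"dz":0,"rx":0,"ry":0,"rz":0},{"claw":15,"dx":0,"dy":0,"dz":0,"rx":0,"ry":0,"rz":0},{"claw":15,"dx":0,"dy":0,"dz":0,"rx":0,"ry":0,"rz":0}]'
python3 -c "
from h import *
print(bot.get_obs()['tool_pos']);save('wrist4','wrist');save('scene5','scene');save('side5','side')
a=cv2.imread('pics/wrist4.png')[100:400,150:550];b=cv2.imread('pics/side5.png')[130:280,250:450]
cv2.imwrite('pics/c5.png',np.vstack([a,cv2.resize(b,None,fx=2,fy=2)]))"
```

```text
time: 14.2
tool_pos: [483.5, -287.3, 268.7]
tcp_rot: [-3.141, 0.001, -0.065]
contact_force: [0.2, 0.5, -1.1]
grip_width: 21.3
time: 15.2
tool_pos: [506.7, 72.0, 268.9]
tcp_rot: [3.141, 0.0, -0.064]
contact_force: [1.0, -0.2, -1.8]
grip_width: 20.8
time: 15.6
tool_pos: [508.5, 93.7, 268.7]
tcp_rot: [3.141, 0.0, -0.065]
contact_force: [-0.4, 0.1, -2.6]
grip_width: 21.4
[508.49353371  93.65387783 268.73156735]
```

View pics/c5.png

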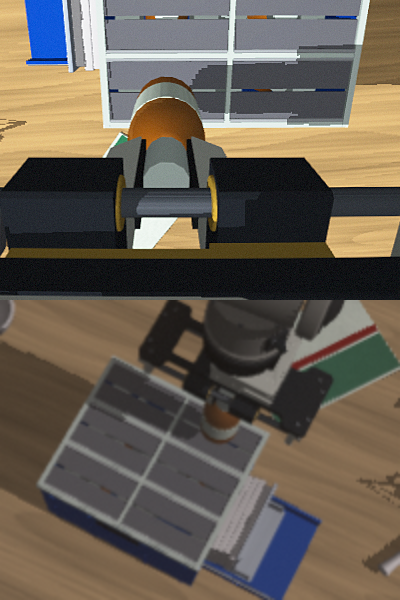

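The bottle hangs upright over well 2 (wrist crop (165,130)), and the side view shows the tiles standing near the bay. I'll check the well position against the ribs in this wrist view.

Run:
```python
from h import *
d=load('wrist4');im=cv2.imread('pics/wrist4.png');h=cv2.cvtColor(im,cv2.COLOR_BGR2HSV)
g=cv2.GaussianBlur(h[...,2],(1,1),0)
m=((h[...,1]<32)&(g>125)).astype(int)
def run(v,lo):
    q=np.diff(np.r_[0,v,0]);return [(a+lo,b-1+lo) for a,b in zip(np.where(q==1)[0],np.where(q==-1)[0])]
for c in(265,330,350,420,470): print('col',c,run(m[90:235,c],90), h[100:230:20,c,2].tolist())
for r in(125,140,170,205): print('row',r,run(m[r,240:520],240))
def car(p):
    p=p[:2]-[568,35.5];a=-.0622;return np.round([p@[np.cos(a),np.sin(a)],p@[-np.sin(a),np.cos(a)]],1)
for uv in[(379,125),(379,190),(400,155),(330,155),(270,155),(270,225),(480,225)]: print(uv,car(onz(d,uv,145)))
```

```text
col 265 [(np.int64(90), np.int64(115)), (np.int64(120), np.int64(147)), (np.int64(150), np.int64(188)), (np.int64(193), np.int64(205)), (np.int64(207), np.int64(227))] [139, 139, 139, 204, 135, 140, 196]
col 330 [(np.int64(90), np.int64(111)), (np.int64(113), np.int64(113)), (np.int64(120), np.int64(148)), (np.int64(150), np.int64(177)), (np.int64(199), np.int64(199))] [138, 146, 136, 204, 77, 117, 103]
col 350 [(np.int64(90), np.int64(118)), (np.int64(120), np.int64(123)), (np.int64(125), np.int64(148)), (np.int64(150), np.int64(160)), (np.int64(162), np.int64(169)), (np.int64(189), np.int64(191)), (np.int64(210), np.int64(213)), (np.int64(215), np.int64(215)), (np.int64(217), np.int64(217)), (np.int64(219), np.int64(219))] [138, 137, 137, 203, 79, 73, 95]
col 420 [(np.int64(90), np.int64(90)), (np.int64(92), np.int64(114)), (np.int64(119), np.int64(142)), (np.int64(144), np.int64(145)), (np.int64(147), np.int64(160)), (np.int64(162), np.int64(162)), (np.int64(213), np.int64(217)), (np.int64(219), np.int64(227))] [136, 138, 137, 195, 73, 73, 210]
col 470 [(np.int64(90), np.int64(102
[... 570 characters left out ...]
256)), (np.int64(258), np.int64(258)), (np.int64(261), np.int64(271)), (np.int64(273), np.int64(287)), (np.int64(289), np.int64(315)), (np.int64(317), np.int64(319)), (np.int64(321), np.int64(328)), (np.int64(330), np.int64(339)), (np.int64(341), np.int64(344)), (np.int64(346), np.int64(347)), (np.int64(378), np.int64(381)), (np.int64(502), np.int64(507))]
row 205 [(np.int64(252), np.int64(259)), (np.int64(263), np.int64(292)), (np.int64(340), np.int64(340)), (np.int64(376), np.int64(379)), (np.int64(496), np.int64(501))]
(379, 125) [-6.4  1.4]
(379, 190) [-63.3  -1.7]
(400, 155) [-31.8 -18.1]
(330, 155) [-31.7  42.3]
(270, 155) [-31.5  94.1]
(270, 225) [-96.6  97. ]
(480, 225) [-97.4 -97.6]
```

The ribs confirm the model within about 2 mm, and the TCP sits at carrier (−63.0, 54.4) against a target of (−64, 55). Lower into well 2.

```bash
python3 -m handwheel '[{"claw":15,"dx":-0.5,"dy":0,"dz":20,"rx":0,"ry":0,"rz":0},{"claw":15,"dx":0,"dy":0,"dz":15,"rx":0,"ry":0,"rz":0},{"claw":15,"dx":0,"dy":0,"dz":15,"rx":0,"ry":0,"rz":0},{"claw":15,"dx":0,"dy":0,"dz":15,"rx":0,"ry":0,"rz":0},{"claw":15,"dx":0,"dy":0,"dz":0,"rx":0,"ry":0,"rz":0}]';  python3 -m handwheel '[{"claw":15,"dx":0,"dy":0,"dz":15,"rx":0,"ry":0,"rz":0},{"claw":15,"dx":0,"dy":0,"dz":10,"rx":0,"ry":0,"rz":0},{"claw":15,"dx":0,"dy":0,"dz":10,"rx":0,"ry":0,"rz":0},{"claw":15,"dx":0,"dy":0,"dz":0,"rx":0,"ry":0,"rz":0}]'
```

```text
time: 16.25
tool_pos: [507.2, 93.8, 202.2]
tcp_rot: [3.141, 0.003, -0.065]
contact_force: [-0.5, 0.2, -3.2]
grip_width: 21.2
time: 16.65
tool_pos: [507.4, 94.3, 167.6]
tcp_rot: [3.141, 0.002, -0.065]
contact_force: [-0.4, -0.6, -2.7]
grip_width: 21.3
```

```bash
python3 -m handwheel '[{"claw":15,"dx":0,"dy":0,"dz":10,"rx":0,"ry":0,"rz":0},{"claw":15,"dx":0,"dy":0,"dz":10,"rx":0,"ry":0,"rz":0},{"claw":15,"dx":0,"dy":0,"dz":0,"rx":0,"ry":0,"rz":0}]';  python3 -m handwheel '[{"claw":15,"dx":0,"dy":0,"dz":12,"rx":0,"ry":0,"rz":0},{"claw":15,"dx":0,"dy":0,"dz":12,"rx":0,"ry":0,"rz":0},{"claw":15,"dx":0,"dy":0,"dz":12,"rx":0,"ry":0,"rz":0},{"claw":15,"dx":0,"dy":0,"dz":12,"rx":0,"ry":0,"rz":0},{"claw":15,"dx":0,"dy":0,"dz":6,"rx":0,"ry":0,"rz":0},{"claw":15,"dx":0,"dy":0,"dz":0,"rx":0,"ry":0,"rz":0}]'
```

```text
time: 16.95
tool_pos: [507.2, 94.5, 147.2]
tcp_rot: [3.141, 0.003, -0.064]
contact_force: [0.3, -0.3, -3.3]
grip_width: 21.4
time: 17.55
tool_pos: [507.4, 94.5, 93.4]
tcp_rot: [3.141, 0.003, -0.064]
contact_force: [-0.2, 0.4, -4.8]
grip_width: 21.4
```

```bash
python3 -m handwheel '[{"claw":15,"dx":0,"dy":0,"dz":2,"rx":0,"ry":0,"rz":0},{"claw":15,"dx":0,"dy":0,"dz":0,"rx":0,"ry":0,"rz":0}]';  python3 -m handwheel '[{"claw":15,"dx":0,"dy":0,"dz":1.5,"rx":0,"ry":0,"rz":0},{"claw":15,"dx":0,"dy":0,"dz":0,"rx":0,"ry":0,"rz":0}]'; python3 -m handwheel '[{"claw":15,"dx":0,"dy":0,"dz":1,"rx":0,"ry":0,"rz":0},{"claw":15,"dx":0,"dy":0,"dz":0,"rx":0,"ry":0,"rz":0}]'
```

```text
time: 17.75
tool_pos: [508.3, 94.5, 92.8]
tcp_rot: [-3.142, -0.0, -0.064]
contact_force: [-0.6, -0.7, -4.0]
grip_width: 21.3
time: 17.95
tool_pos: [508.4, 94.6, 91.5]
tcp_rot: [-3.142, -0.001, -0.064]
contact_force: [-0.1, 0.4, -2.2]
grip_width: 21.2
time: 18.15
tool_pos: [508.3, 94.6, 90.4]
tcp_rot: [-3.142, -0.0, -0.064]
contact_force: [0.0, 0.5, -0.9]
grip_width: 21.6
```

```bash
python3 -m handwheel '[{"claw":15,"dx":0,"dy":0,"dz":1,"rx":0,"ry":0,"rz":0},{"claw":15,"dx":0,"dy":0,"dz":0,"rx":0,"ry":0,"rz":0}]'; python3 -m handwheel '[{"claw":46,"dx":0,"dy":0,"dz":0,"rx":0,"ry":0,"rz":0},{"claw":46,"dx":0,"dy":0,"dz":0,"rx":0,"ry":0,"rz":0},{"claw":46,"dx":0,"dy":0,"dz":0,"rx":0,"ry":0,"rz":0},{"claw":46,"dx":0,"dy":0,"dz":0,"rx":0,"ry":0,"rz":0}]';python3 -m handwheel '[{"claw":46,"dx":0,"dy":0,"dz":-12,"rx":0,"ry":0,"rz":0},{"claw":46,"dx":0,"dy":0,"dz":-15,"rx":0,"ry":0,"rz":0},{"claw":46,"dx":0,"dy":0,"dz":-15,"rx":0,"ry":0,"rz":0}]'
```

```text
time: 18.35
tool_pos: [508.4, 94.6, 89.7]
tcp_rot: [-3.141, -0.001, -0.064]
contact_force: [-0.6, -0.4, 3.5]
grip_width: 21.3
time: 18.75
tool_pos: [508.1, 94.5, 89.1]
tcp_rot: [3.142, 0.0, -0.064]
contact_force: [-0.7, -0.3, -0.4]
grip_width: 44.9
time: 19.05
tool_pos: [508.0, 94.5, 132.1]
tcp_rot: [3.141, 0.001, -0.064]
contact_force: [0.5, -0.6, 0.1]
grip_width: 46.4
```

Well 2's bottle reached the floor at TCP 89.7 (expected 89.7) and released cleanly. Now the far amber bottle.

```bash
python3 -m handwheel '[{"claw":50,"dx":0,"dy":0,"dz":-45,"rx":0,"ry":0,"rz":0},{"claw":50,"dx":0,"dy":0,"dz":-25,"rx":0,"ry":0,"rz":0},{"claw":50,"dx":11,"dy":44,"dz":0,"rx":0,"ry":0,"rz":0},{"claw":50,"dx":11,"dy":44,"dz":0,"rx":0,"ry":0,"rz":0},{"claw":50,"dx":11,"dy":44,"dz":0,"rx":0,"ry":0,"rz":0},{"claw":50,"dx":11,"dy":44,"dz":0,"rx":0,"ry":0,"rz":0},{"claw":50,"dx":11,"dy":45,"dz":0,"rx":0,"ry":0,"rz":0},{"claw":50,"dx":11,"dy":45,"dz":0,"rx":0,"ry":0,"rz":0},{"claw":50,"dx":11,"dy":45,"dz":0,"rx":0,"ry":0,"rz":0},{"claw":50,"dx":11,"dy":45,"dz":0,"rx":0,"ry":0,"rz":0}]'; python3 -m handwheel '[{"claw":50,"dx":11,"dy":45,"dz":0,"rx":0,"ry":0,"rz":0},{"claw":50,"dx":11,"dy":45,"dz":0,"rx":0,"ry":0,"rz":0},{"claw":50,"dx":11,"dy":45,"dz":0,"rx":0,"ry":0,"rz":0},{"claw":50,"dx":0,"dy":0,"dz":35,"rx":0,"ry":0,"rz":0},{"claw":50,"dx":0,"dy":0,"dz":36,"rx":0,"ry":0,"rz":0},{"claw":50,"dx":0,"dy":0,"dz":0,"rx":0,"ry":0,"rz":0},{"claw":50,"dx":0,"dy":0,"dz":0,"rx":0,"ry":0,"rz":0}]'
python3 - <<'E'
from h import *
d=save('wrist5','wrist')
print(proj(d,[597.3,-403,110]),bot.get_obs()['tool_pos'])
cv2.imwrite('pics/c6.png',cv2.resize(cv2.imread('pics/wrist5.png')[100:400,200:450],None,fx=2,fy=2))
E
```

```text
time: 20.05
tool_pos: [573.2, -268.3, 202.4]
tcp_rot: [3.141, -0.001, -0.064]
contact_force: [0.7, 0.2, 0.0]
grip_width: 49.9
time: 20.75
tool_pos: [597.4, -403.1, 131.1]
tcp_rot: [-3.141, 0.0, -0.064]
contact_force: [0.1, 0.1, -0.0]
grip_width: 50.1
[[316.43178286 238.71625155]] [ 598.21395459 -403.5005154   132.76864816]
```

View pics/c6.png

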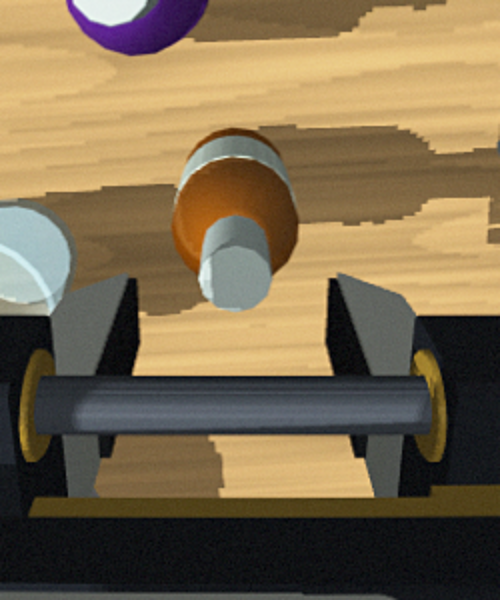

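The amber bottle's cap is at wrist (318,238) against a predicted (316,239), with the purple one behind it at the top. Descend, grip, lift.

```bash
python3 -m handwheel '[{"claw":50,"dx":-0.5,"dy":1,"dz":20,"rx":0,"ry":0,"rz":0},{"claw":50,"dx":0,"dy":0,"dz":20,"rx":0,"ry":0,"rz":0},{"claw":50,"dx":0,"dy":0,"dz":7,"rx":0,"ry":0,"rz":0},{"claw":15,"dx":0,"dy":0,"dz":0,"rx":0,"ry":0,"rz":0},{"claw":15,"dx":0,"dy":0,"dz":0,"rx":0,"ry":0,"rz":0},{"claw":15,"dx":0,"dy":0,"dz":0,"rx":0,"ry":0,"rz":0},{"claw":15,"dx":0,"dy":0,"dz":0,"rx":0,"ry":0,"rz":0},{"claw":15,"dx":0,"dy":0,"dz":0,"rx":0,"ry":0,"rz":0},{"claw":15,"dx":0,"dy":0,"dz":0,"rx":0,"ry":0,"rz":0},{"claw":15,"dx":0,"dy":0,"dz":0,"rx":0,"ry":0,"rz":0}]'; python3 -m handwheel '[{"claw":15,"dx":0,"dy":0,"dz":-10,"rx":0,"ry":0,"rz":0},{"claw":15,"dx":0,"dy":0,"dz":-25,"rx":0,"ry":0,"rz":0},{"claw":15,"dx":0,"dy":0,"dz":-38,"rx":0,"ry":0,"rz":0},{"claw":15,"dx":0,"dy":0,"dz":-38,"rx":0,"ry":0,"rz":0},{"claw":15,"dx":0,"dy":0,"dz":-38,"rx":0,"ry":0,"rz":0},{"claw":15,"dx":0,"dy":0,"dz":-37,"rx":0,"ry":0,"rz":0},{"claw":15,"dx":0,"dy":0,"dz":0,"rx":0,"ry":0,"rz":0}]'
```

```text
time: 21.8
tool_pos: [597.4, -404.3, 84.4]
tcp_rot: [3.141, -0.002, -0.064]
contact_force: [0.1, 1.1, 6.0]
grip_width: 21.3
time: 22.5
tool_pos: [598.1, -405.4, 276.6]
tcp_rot: [3.135, -0.009, -0.064]
contact_force: [0.3, -0.2, -1.2]
grip_width: 21.0
```

```bash
python3 -m handwheel '[{"claw":15,"dx":0,"dy":-20,"dz":0,"rx":0,"ry":0,"rz":0},{"claw":15,"dx":1,"dy":-36,"dz":0,"rx":0,"ry":0,"rz":0},{"claw":15,"dx":1,"dy":-36,"dz":0,"rx":0,"ry":0,"rz":0},{"claw":15,"dx":1,"dy":-36,"dz":0,"rx":0,"ry":0,"rz":0},{"claw":15,"dx":1,"dy":-36,"dz":0,"rx":0,"ry":0,"rz":0},{"claw":15,"dx":1,"dy":-36,"dz":0,"rx":0,"ry":0,"rz":0},{"claw":15,"dx":1,"dy":-36,"dz":0,"rx":0,"ry":0,"rz":0},{"claw":15,"dx":0,"dy":-36,"dz":0,"rx":0,"ry":0,"rz":0},{"claw":15,"dx":0,"dy":-36,"dz":0,"rx":0,"ry":0,"rz":0},{"claw":15,"dx":0,"dy":-36,"dz":0,"rx":0,"ry":0,"rz":0}]'; python3 -m handwheel '[{"claw":15,"dx":0,"dy":-36,"dz":0,"rx":0,"ry":0,"rz":0},{"claw":15,"dx":0,"dy":-36,"dz":0,"rx":0,"ry":0,"rz":0},{"claw":15,"dx":0,"dy":-36,"dz":0,"rx":0,"ry":0,"rz":0},{"claw":15,"dx":0,"dy":-36,"dz":0,"rx":0,"ry":0,"rz":0},{"claw":15,"dx":0,"dy":-4,"dz":0,"rx":0,"ry":0,"rz":0},{"claw":15,"dx":0,"dy":0,"dz":0,"rx":0,"ry":0,"rz":0},{"claw":15,"dx":0,"dy":0,"dz":0,"rx":0,"ry":0,"rz":0}]'
```

```text
time: 23.5
tool_pos: [624.3, -59.8, 268.3]
tcp_rot: [-3.141, 0.002, -0.064]
contact_force: [0.9, 0.5, -1.8]
grip_width: 21.2
time: 24.2
tool_pos: [634.2, 85.5, 268.7]
tcp_rot: [3.141, 0.001, -0.065]
contact_force: [-1.2, 0.1, -2.1]
grip_width: 21.5
```

```bash
python3 -m handwheel '[{"claw":15,"dx":0.5,"dy":-0.5,"dz":20,"rx":0,"ry":0,"rz":0},{"claw":15,"dx":0,"dy":0,"dz":15,"rx":0,"ry":0,"rz":0},{"claw":15,"dx":0,"dy":0,"dz":15,"rx":0,"ry":0,"rz":0},{"claw":15,"dx":0,"dy":0,"dz":15,"rx":0,"ry":0,"rz":0},{"claw":15,"dx":0,"dy":0,"dz":0,"rx":0,"ry":0,"rz":0}]';  python3 -m handwheel '[{"claw":15,"dx":0,"dy":0,"dz":15,"rx":0,"ry":0,"rz":0},{"claw":15,"dx":0,"dy":0,"dz":10,"rx":0,"ry":0,"rz":0},{"claw":15,"dx":0,"dy":0,"dz":10,"rx":0,"ry":0,"rz":0},{"claw":15,"dx":0,"dy":0,"dz":0,"rx":0,"ry":0,"rz":0}]'; python3 -m handwheel '[{"claw":15,"dx":0,"dy":0,"dz":10,"rx":0,"ry":0,"rz":0},{"claw":15,"dx":0,"dy":0,"dz":10,"rx":0,"ry":0,"rz":0},{"claw":15,"dx":0,"dy":0,"dz":0,"rx":0,"ry":0,"rz":0}]'
```

```text
time: 24.7
tool_pos: [633.9, 85.1, 202.1]
tcp_rot: [3.141, 0.004, -0.066]
contact_force: [-0.4, 0.0, -3.1]
grip_width: 20.8
time: 25.1
tool_pos: [634.1, 86.4, 167.7]
tcp_rot: [3.141, 0.003, -0.065]
contact_force: [-0.0, -0.3, -2.3]
grip_width: 21.3
time: 25.4
tool_pos: [633.9, 86.9, 147.3]
tcp_rot: [3.141, 0.003, -0.064]
contact_force: [-0.4, 0.3, -3.1]
grip_width: 21.5
```

```bash
python3 -m handwheel '[{"claw":15,"dx":0,"dy":0,"dz":12,"rx":0,"ry":0,"rz":0},{"claw":15,"dx":0,"dy":0,"dz":12,"rx":0,"ry":0,"rz":0},{"claw":15,"dx":0,"dy":0,"dz":12,"rx":0,"ry":0,"rz":0},{"claw":15,"dx":0,"dy":0,"dz":12,"rx":0,"ry":0,"rz":0},{"claw":15,"dx":0,"dy":0,"dz":5,"rx":0,"ry":0,"rz":0},{"claw":15,"dx":0,"dy":0,"dz":0,"rx":0,"ry":0,"rz":0}]'; python3 -m handwheel '[{"claw":15,"dx":0,"dy":0,"dz":2,"rx":0,"ry":0,"rz":0},{"claw":15,"dx":0,"dy":0,"dz":0,"rx":0,"ry":0,"rz":0}]';  python3 -m handwheel '[{"claw":15,"dx":0,"dy":0,"dz":1.5,"rx":0,"ry":0,"rz":0},{"claw":15,"dx":0,"dy":0,"dz":0,"rx":0,"ry":0,"rz":0}]'
```

```text
time: 26.0
tool_pos: [634.0, 86.9, 94.7]
tcp_rot: [3.141, 0.003, -0.064]
contact_force: [-1.4, -0.2, -5.3]
grip_width: 21.3
time: 26.2
tool_pos: [634.9, 86.9, 94.3]
tcp_rot: [3.142, 0.0, -0.064]
contact_force: [-0.0, -0.5, -4.5]
grip_width: 21.3
time: 26.4
tool_pos: [635.4, 86.9, 93.2]
tcp_rot: [-3.141, -0.001, -0.064]
contact_force: [-0.4, -0.3, -1.9]
grip_width: 21.4
```

```bash
python3 -m handwheel '[{"claw":15,"dx":0,"dy":0,"dz":1.5,"rx":0,"ry":0,"rz":0},{"claw":15,"dx":0,"dy":0,"dz":0,"rx":0,"ry":0,"rz":0}]';  python3 -m handwheel '[{"claw":15,"dx":0,"dy":0,"dz":1,"rx":0,"ry":0,"rz":0},{"claw":15,"dx":0,"dy":0,"dz":0,"rx":0,"ry":0,"rz":0}]'; python3 -m handwheel '[{"claw":15,"dx":0,"dy":0,"dz":0.5,"rx":0,"ry":0,"rz":0},{"claw":15,"dx":0,"dy":0,"dz":0,"rx":0,"ry":0,"rz":0}]'
```

```text
time: 26.6
tool_pos: [635.1, 86.9, 91.4]
tcp_rot: [-3.142, -0.001, -0.064]
contact_force: [0.0, 0.6, -2.3]
grip_width: 21.3
time: 26.8
tool_pos: [635.1, 86.9, 90.5]
tcp_rot: [-3.142, -0.001, -0.064]
contact_force: [-0.3, -0.1, 0.8]
grip_width: 21.4
time: 27.0
tool_pos: [635.3, 87.0, 90.4]
tcp_rot: [-3.141, -0.001, -0.064]
contact_force: [-1.3, 0.1, 3.5]
grip_width: 20.9
```

On the floor: 90.4 as expected, with the load carried. Release, rise, move clear and look.

```bash
python3 -m handwheel '[{"claw":46,"dx":0,"dy":0,"dz":0,"rx":0,"ry":0,"rz":0},{"claw":46,"dx":0,"dy":0,"dz":0,"rx":0,"ry":0,"rz":0},{"claw":46,"dx":0,"dy":0,"dz":0,"rx":0,"ry":0,"rz":0},{"claw":46,"dx":0,"dy":0,"dz":0,"rx":0,"ry":0,"rz":0},{"claw":46,"dx":0,"dy":0,"dz":-12,"rx":0,"ry":0,"rz":0},{"claw":46,"dx":0,"dy":0,"dz":-15,"rx":0,"ry":0,"rz":0},{"claw":46,"dx":0,"dy":0,"dz":-15,"rx":0,"ry":0,"rz":0},{"claw":46,"dx":0,"dy":0,"dz":-40,"rx":0,"ry":0,"rz":0},{"claw":46,"dx":0,"dy":0,"dz":-40,"rx":0,"ry":0,"rz":0},{"claw":46,"dx":0,"dy":0,"dz":-40,"rx":0,"ry":0,"rz":0}]'; python3 -m handwheel '[{"claw":46,"dx":-50,"dy":40,"dz":-30,"rx":0,"ry":0,"rz":0},{"claw":46,"dx":-50,"dy":40,"dz":0,"rx":0,"ry":0,"rz":0},{"claw":46,"dx":-30,"dy":40,"dz":0,"rx":0,"ry":0,"rz":0},{"claw":46,"dx":0,"dy":40,"dz":0,"rx":0,"ry":0,"rz":0},{"claw":46,"dx":0,"dy":40,"dz":0,"rx":0,"ry":0,"rz":0},{"claw":46,"dx":0,"dy":40,"dz":0,"rx":0,"ry":0,"rz":0},{"claw":46,"dx":0,"dy":0,"dz":0,"rx":0,"ry":0,"rz":0},{"claw":46,"dx":0,"dy":0,"dz":0,"rx":0,"ry":0,"rz":0}]'
python3 -c "
from h import *
save('scene6','scene');save('side6','side')
a=cv2.imread('pics/scene6.png');b=cv2.imread('pics/side6.png')[170:290,290:420]
b=cv2.resize(b,None,fx=2,fy=2,interpolation=2);c=cv2.resize(a[185:305,310:430],None,fx=2,fy=2,interpolation=2)
o=np.zeros((640,640,3),np.uint8);o[:400]=a;o[400:640,:260]=b;o[400:640,300:540]=c
cv2.imwrite('pics/c7.png',o[40:])"
```

```text
time: 28.0
tool_pos: [634.7, 86.9, 254.3]
tcp_rot: [-3.142, -0.001, -0.064]
contact_force: [0.9, -0.6, 0.2]
grip_width: 45.4
time: 28.8
tool_pos: [516.5, -126.1, 273.6]
tcp_rot: [-3.141, -0.001, -0.066]
contact_force: [-0.2, 0.7, -0.5]
grip_width: 46.4
```

View pics/c7.png

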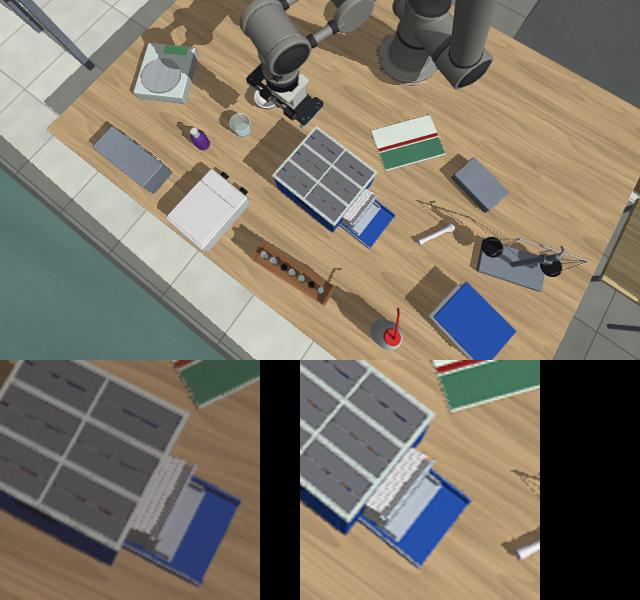

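The final view shows the flaps closed, both amber bottles gone from the desk, and the purple bottle, beaker and pestle in place. The tile tops form one tight band by the bay (scene crop (400,480)), with the bookend behind it (435,455). One numeric check of the bookend and the bystanders, then hand in.

Run:
```python
from h import *
def car(p):
    p=p[:2]-[568,35.5];a=-.0622;return np.round([p@[np.cos(a),np.sin(a)],p@[-np.sin(a),np.cos(a)]],1)
for n in('scene6','side6'):
    d=load(n);g=cv2.cvtColor(cv2.imread(f'pics/{n}.png'),cv2.COLOR_BGR2HSV)
    for x in(-30,30):
        Y=np.arange(110,170,3);uv=proj(d,[[568+.998*x+.0622*y,35.5-.0622*x+.998*y,100] for y in Y])
        print(n,x,[(int(y),int(g[int(round(v)),int(round(u)),2])) for y,(u,v) in zip(Y,uv)])
a=cv2.imread('pics/scene0.png').astype(int);b=cv2.imread('pics/scene6.png').astype(int)
df=np.abs(a-b).max(2)
for k,(u,v) in dict(mortar=(267,137),beaker=(240,165),pestle=(437,273),purple=(200,179)).items(): print(k,(df[v-12:v+13,u-14:u+15]>50).mean().round(3))
o=bot.get_obs();print(o['time'],np.abs(o['dq']).max(),o['contact_force'])
```

```text
scene6 -30 [(110, 164), (113, 180), (116, 213), (119, 206), (122, 209), (125, 207), (128, 184), (131, 193), (134, 218), (137, 177), (140, 132), (143, 125), (146, 128), (149, 184), (152, 172), (155, 140), (158, 94), (161, 94), (164, 96), (167, 82)]
scene6 30 [(110, 178), (113, 217), (116, 217), (119, 216), (122, 198), (125, 215), (128, 185), (131, 222), (134, 217), (137, 226), (140, 117), (143, 126), (146, 132), (149, 216), (152, 203), (155, 178), (158, 208), (161, 207), (164, 204), (167, 202)]
side6 -30 [(110, 136), (113, 145), (116, 134), (119, 147), (122, 128), (125, 152), (128, 144), (131, 138), (134, 152), (137, 141), (140, 103), (143, 94), (146, 93), (149, 100), (152, 126), (155, 84), (158, 65), (161, 70), (164, 63), (167, 68)]
side6 30 [(110, 141), (113, 145), (116, 150), (119, 153), (122, 145), (125, 148), (128, 153), (131, 153), (134, 144), (137, 154), (140, 150), (143, 92), (146, 96), (149, 123), (152, 139), (155, 142), (158, 140), (161, 139), (164, 138), (167, 137)]
mortar 0.663
beaker 0.134
pestle 0.0
purple 0.0
28.9 0.016949180903941142 [ 0.52937649 -0.0751025  -0.39702502]
```

```bash
python3 -m handwheel '[{"claw":46,"dx":0,"dy":0,"dz":0,"rx":0,"ry":0,"rz":0},{"claw":46,"dx":0,"dy":0,"dz":0,"rx":0,"ry":0,"rz":0}]'; python3 -c "
from plant import bot
print(bot.close_job())"
```

```text
time: 29.1
tool_pos: [516.8, -124.4, 273.1]
tcp_rot: [-3.142, -0.0, -0.062]
contact_force: [-0.5, -0.3, 0.4]
grip_width: 45.9
the job is handed in; nothing more can be done
None
```

The job is done and handed in at 29.1 s of the 72 s allowed.

- **Wells:** I probed four of the six. Wells 5 and 4 stopped the fingers at cap height (116.4 mm). Wells 6 and 2 gave no force down to about 98 mm, so those two are empty.
- **Bottles:** The near amber bottle went into well 2 and the far one into well 6. Each was lowered until the floor took its weight, at the expected height (TCP 89.7 and 90.4 mm), and then released. The TCP was within about 2 mm of the well centre by my carrier fit.
- **Tiles:** I pushed the bookend until it stopped hard at 22 N, with its outer face at about carrier y = 153 mm, which is where the tight position should be. The last images put the bookend's top edge at about 149–154 mm.

**Checks that were weaker or disagreed:**
- **Bottles after release:** I could not see them under the closed flaps. Their placement rests on height, force and TCP position.
- **Tile 4:** A dark strip covers the top of the stack at 140–148 mm. I took it to be the bookend's shadow and did not check further.
- **Carrier width:** The wrist view gave 199 mm against the stated 196 mm. The fixed cameras agreed with my carrier position to about 1 px.
- **Other items:** The pestle and purple bottle showed no change in the images. The beaker's patch of the picture changed by 13%, probably from shadow. The arm hid the mortar in the last view, but the fingers stayed well above it throughout.

I viewed 10 pictures.

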